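Feed a bottle under the batch-stamp press

ROBOT

A 6-joint arm with a two-finger parallel gripper is mounted at the origin on the work surface. World frame = base frame: x ahead of the robot, y to its left, z up, the work surface at z = 0. Lengths are in mm, angles in degrees, forces in N, time in s.
With the tool pointing down it reaches from about 350 to 775 mm from the base axis. Payload 7.3 kg.
Tool frame: the origin (TCP) lies on the centre line of the jaws, within the pads' length; the fingertips stand 25 mm ahead of it and the grasp point (between the pads) lies 6 mm ahead of it; z points along the fingers, y is the line along which they close (so a half turn about z gives the same grasp; the last joint's range is limited). The gripper opens to 92 mm and grips with 3 to 60 N. Pads are 19 mm wide; open, the fingers measure 130 mm over their backs; the gripper's body (75 mm by 190 mm) begins 47 mm behind the grasp point.
Start: joints at [67.151, 19.595, 87.324, -0, 73.075, -8.365], TCP at [131.294, 508.335, 251.741] pointing down, gripper open.
Joint ranges: [-145.02, 145.02], [-44.19, 115.74], [2.07, 154.8], [-57.11, 237.11], [16.16, 152.29], [-177.93, 177.93]. Speed limits (degrees/s): [147.25, 147.25, 180, 180, 180, 180].

INTERFACE

Orientations are given as a 3x3 rotation matrix whose columns are the frame's x, y, z axes.
In Python, from cell import * gives the robot as it stands.
- The arm moves only by the tool send_rows, never from a script. Its argument "deltas" is one flat list of numbers, 7 for each row, row after row: the shift along the tool's x, y, z in cm, then the turn, a rotation vector about the tool's x, y, z in rad, then the opening, from 0 (shut) to 1 (fully open). In form: [x, y, z, ax, ay, az, gripper, x, y, z, ax, ay, az, gripper, ...]. A call has 1 to 20 rows; each row shifts and turns the commanded pose from where the row before left it, along the tool's axes as they then stand; what a row does not reach is not made up. A row lasts 1/10 s, in which the tool goes at most 50 mm and 8.59 degrees, less where a joint would pass 70% of its speed; a pose out of reach is approached as far as the arm can. A call is refused whole if a number of a shift passes 5 or a number of a turn 0.15, either way. A call with a gripper value outside its range is refused whole. The fingers move at their own pace and stop on an object; "grip_force" is the grip in N (left out, the last holds). Time passes only in rows, so rows that do not move let the fingers close. It gives the time, the measured TCP pose, the force, the opening and the grip force at its end, in the units of the state.
- get_obs(): the state, without advancing time (a new reading comes with each control period).
- camera(name): name is "scene" or "top" or "wrist"; returns the picture (384x512x3 uint8, red, green, blue); there is no depth.
- camera_model(name): a dict with "intrinsics" (3x3 intrinsics, pixels), "R" (3x3) and "t" (3): a world point X has camera coordinates R X + t. Camera axes: x right, y down, z forward; pixel columns grow to the right and rows downward; lengths in mm; the calibration is good to about 2 mm. A picture is of the moment at which its call begins: read the wrist's pose just before it. camera_model takes no time and is no camera call; for the wrist camera it gives the pose at the moment of the call.
- close_job(): hands the job in; it is judged then, once.
The state is a dict: "clock": time; "joint_pos": joint angles; "joint_velocities": joint speeds; "joint_torque": joint torques, N m; "ee_pos": TCP position; "tcp_rot": TCP orientation; "ft_force": force on the tool from outside, world axes, zero at the start; "torque": the same for the moment, N m; "gripper_width": finger opening in mm; "grip_force": force on a finger pad.
Only numpy, scipy, OpenCV 4.12 (cv2) and the standard library are available. Lean on these libraries where they do the work, as an engineer would, in place of code of your own. Each camera call takes 0.05 s, during which the arm holds its last target. There are 200 camera calls.

TASK

Take the blue bottle out of the crate and lay it in the guide track of the stamp press, short of the press head, with its cap pointing towards the red end stop. Push it along the track, under the overhanging head, until its cap is right up against the end stop; then push the red knob down firmly for a moment so that the stamp marks the bottle, and let the knob spring back up. Leave the bottle lying there against the stop, leave the other two bottles in the crate, and do not knock over or shove the pump bottle and the glass jug.

Things in the scene. Friction and masses are not known exactly. Their poses are not given: they have to be found in the camera images.
- blue_bottle: The bottle to stamp: cobalt-blue, square, lying on its side in the crate, the only one with a white cap. Body 38 x 38 mm, 100 mm long, then a thin neck and round cap 26 mm wide; 140 mm long in all, about 180 g. Origin: centre of the square body (19 mm above what it lies on; rear face 50 mm behind, cap's end 90 mm ahead). y axis points to the cap, z up. Grip it across x.
- amber_bottle: Brown bottle with a black cap, same shape, size and axes as the blue one, lying in the crate; must stay there.
- black_bottle: Black bottle with a black cap, same shape, size and axes as the blue one, lying in the crate; must stay there.
- crate: Shallow open wooden crate, outside 280 x 200 mm, 40 mm high, walls and floor 5 mm, fixed. Origin: centre of its underside; x along the 280 mm side, z up. The three bottles lie along its y axis, side by side about 80 mm apart, in any order; two small loose caps (24 mm wide, 18 mm high) lie between their necks.
- press: Grey hand stamp press on a dark steel plate, fixed. Origin: underside of the plate, straight below the stamp's axis; y runs along the guide track from its open end to the red end stop. Track floor at z = 12 mm between two rails, 48 mm apart inside, 8 mm thick, tops at z = 22 mm, from y = -197 to 68 mm. End stop across the track: face at y = 68 mm, top at z = 38 mm.
- track_entry (a point): Where the blue bottle's body centre can be laid in the track with the cap still clear of the head: on the track's centre line, 113 mm short of track_home, 19 mm above the track floor. Axes as the press.
- track_home (a point): Where the blue bottle's body centre is when it lies in the track with its cap against the end stop: on the track's centre line, 19 mm above the track floor. Axes as the press (y towards the stop).
- knob_top (a point): Centre of the top of the red mushroom knob (40 mm wide) that drives the stamp, 135 mm above the bench when up. It is pressed straight down.
- ram (a joint): Travel of stamp and knob downward in m: 0 up, 0.020 at most; with a bottle under it the stamp meets the bottle at about 0.012. A spring of about 3 N pushes it back up; the stamp marks when it bears on the bottle with over 2 N besides, so hold the knob down with about 10 N.
- pump_bottle: Round blue bottle with a black pump, 44 mm wide, 165 mm high, standing on the bench beyond the work; origin at the centre of its underside. Bystander.
- jug: Glass jug with a handle, 100 mm wide, 120 mm high, standing on the bench beyond the work; origin at the centre of its underside. Bystander.
- head (a point): Centre of the underside of the press's grey overhanging head, on the stamp's axis, 72 mm above the bench. Axes as the press. The head spans y = -20 to 20 mm, is 24 mm thick, and comes from a column on the -x side (x = -83 to -53 mm). The stamp's foot hangs 10 mm below this point. The track is open from above short of the head (y below -20 mm).
- cap_end (a point): Centre of the outer end of the blue bottle's white cap, 90 mm along y from the bottle's origin. Axes as the bottle.

How it is judged:
By the outcome, as a careful person would: the job done as asked, in the order asked, and still so for the second after the job is handed in, with the robot touching nothing.
It also fails if it takes over 61 s, if anything falls off the work surface, if the arm or the gripper's body presses on something with over 40 N, if the wrist force passes 120 N, or if a joint passes its speed limit or range.

## Working session

There is one attempt and no reset: what is moved stays moved. The work goes in short steps, Python scripts to look and compute and a tool call to move; the robot and the scene stay as the last step left them, time stands still between calls to the robot, and variables do not carry over. Pictures are saved under pics/ and viewed, at most 10 in all, crops included, and the job is handed in when it is done.

Besides the shell and the picture viewer there is one more tool, called as name(argument=value, ...) on one line, values as JSON. send_rows: Moves the arm, as the interface text tells. Its arguments: {"type":"object","properties":{"deltas":{"type":"array"},"grip_force":{"type":"number"}},"required":["deltas"]}

```bash
ls; mkdir -p pics
python3 - <<'E'
from cell import *
import cv2,numpy as np
o=get_obs();print(o['ee_pos'],o['tcp_rot'],o['clock'])
for n in("top","scene"):
    m=camera_model(n);print(n,np.round(m['intrinsics'],1).tolist(),np.round(m['R'],3).tolist(),np.round(m['t'],1).tolist())
    cv2.imwrite(f"pics/{n}0.png",camera(n)[:,:,::-1])
E
```

```text
pics
[131.16405865 507.9687958  251.04413897] [[-9.68215678e-01  2.50116121e-01 -5.71259028e-04]
 [ 2.50116702e-01  9.68214607e-01 -1.45275909e-03]
 [ 1.89742867e-04 -1.54946555e-03 -9.99998782e-01]] 0.0
top [[348.6, 0.0, 258.3], [0.0, 348.6, 192.0], [0.0, 0.0, 1.0]] [[0.026, -0.999, 0.038], [-0.981, -0.033, -0.193], [0.194, -0.033, -0.98]] [-44.3, 630.9, 770.5]
scene [[431.6, 0.0, 260.2], [0.0, 431.6, 196.0], [0.0, 0.0, 1.0]] [[0.795, 0.606, 0.023], [0.401, -0.496, -0.77], [-0.455, 0.621, -0.637]] [-476.7, -192.2, 1481.5]
```

View pics/top0.png

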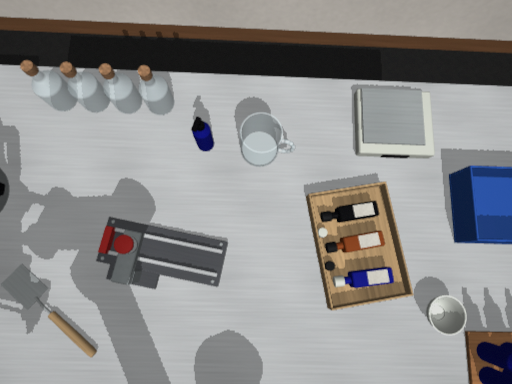

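View pics/scene0.png

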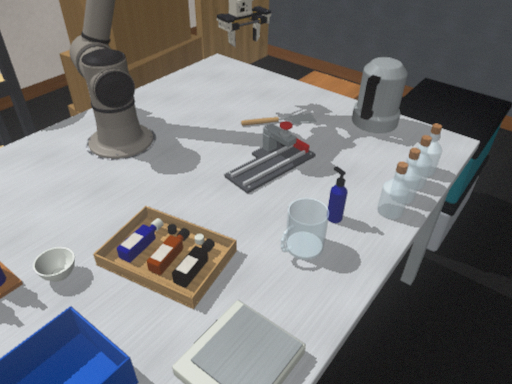

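The top view shows the crate at about (360,245). The blue bottle is nearest the robot at (370,278), with its white cap at (340,282), pointing +y. The press is at (165,253), with the knob at (123,244) and the end stop at (107,241), so its track also points roughly +y. The pump bottle is at (203,135) and the jug at (262,140).

```bash
cat > h.py <<'E'
from cell import *
import cv2,numpy as np
def ray(m,uv,z):
    K,R,t=(np.array(m[k],float) for k in("intrinsics","R","t"))
    uv=np.atleast_2d(uv).astype(float); d=np.c_[uv,np.ones(len(uv))]@np.linalg.inv(K).T@R
    c=-R.T@t; return c+d*((z-c[2])/d[:,2])[:,None]
def proj(m,X):
    K,R,t=(np.array(m[k],float) for k in("intrinsics","R","t"))
    p=(np.atleast_2d(X)@R.T+t)@K.T; return p[:,:2]/p[:,2:]
def hsv(img): return cv2.cvtColor(img,cv2.COLOR_RGB2HSV)
def blobs(mask,amin):
    n,l,s,c=cv2.connectedComponentsWithStats(mask.astype(np.uint8)); return [(s[i,4],c[i].round(1),s[i,:4],l==i) for i in range(1,n) if s[i,4]>=amin]
E
python3 - <<'E'
from h import *
im=cv2.imread("pics/top0.png")[:,:,::-1].copy();H=hsv(im);m=camera_model("top")
red=((H[...,0]<5)|(H[...,0]>174))&(H[...,1]>200)&(H[...,2]>60)
for b in blobs(red,15):
    r=cv2.minAreaRect(np.argwhere(b[3])[:,::-1].astype(np.float32));print('red',b[:3],[ray(m,b[1],z)[0].round(0) for z in(38,135)],r)
bl=(H[...,0]>110)&(H[...,0]<130)&(H[...,1]>200)&(H[...,2]>60)
for b in blobs(bl,40): print('blue',b[:3],ray(m,b[1],30)[0].round(0))
print('cap',ray(m,[340,282],24)[0].round(0))
print('crate',ray(m,[[308,193],[386,183],[409,297],[327,308]],40).round(0))
print('rail far ends',ray(m,[[226,241],[218,274],[222,247],[216,270]],22).round(0))
E
```

```text
red (np.int32(26), array([108.5, 244.5]), array([106, 238,   6,  15], dtype=int32)) [array([499., 323.,  38.]), array([496., 286., 135.])] ((108.44119262695312, 245.23529052734375), (2.425356149673462, 14.309601783752441), 14.03624439239502)
blue (np.int32(322), array([203.6, 138.1]), array([193, 123,  20,  28], dtype=int32)) [773. 116.  30.]
blue (np.int32(273), array([357.5, 278.4]), array([345, 270,  24,  17], dtype=int32)) [ 436. -270.   30.]
blue (np.int32(57), array([509.4, 362.6]), array([507, 355,   5,  15], dtype=int32)) [ 254. -621.   30.]
cap [ 426. -229.   24.]
crate [[ 638. -149.   40.]
 [ 670. -345.   40.]
 [ 396. -388.   40.]
 [ 367. -193.   40.]]
rail far ends [[516.  49.  22.]
 [437.  64.  22.]
 [501.  58.  22.]
 [447.  69.  22.]]
```

Run:
```python
from h import *
m=camera_model("wrist");o=get_obs();R=np.array(m['R']);c=-R.T@np.array(m['t']);T=np.array(o['tcp_rot'])
print(np.round(m['intrinsics'],1).tolist(),(T.T@(c-np.array(o['ee_pos']))).round(1)," cam axes in tool (cols):",(T.T@R.T).round(3))
mt=camera_model("top")
k=ray(mt,[123,244],135)[0]; print('knob',k.round(0))
a=ray(mt,[[152,226],[226,238],[136,252],[215,274],[115,232],[111,256]],22);print(a.round(0))
```

```text
[[312.9, 0.0, 257.8], [0.0, 312.9, 190.5], [0.0, 0.0, 1.0]] [  74.    -1.1 -131.8]  cam axes in tool (cols): [[-0.    -0.961 -0.278]
 [ 1.    -0.     0.   ]
 [-0.    -0.278  0.961]]
knob [498. 256. 135.]
[[547. 229.  22.]
 [523.  49.  22.]
 [484. 262.  22.]
 [437.  71.  22.]
 [530. 317.  22.]
 [473. 320.  22.]]
```

send_rows(deltas=[0, 0, -0.2, 0, 0, 0.145, 1, 0, 0, -0.2, 0, 0, 0.145, 1, 0, 0, -0.2, 0, 0, 0.145, 1, 0, 0, -0.2, 0, 0, 0.145, 1, 0, 0, -0.2, 0, 0, 0.145, 1, 0, 0, -0.2, 0, 0, 0.145, 1, 0, 0, -0.2, 0, 0, 0.145, 1, 0, 0, -0.2, 0, 0, 0.145, 1, 0, 0, -0.2, 0, 0, 0.145, 1, 0, 0, -0.2, 0, 0, 0.145, 1, -3.1, 3.8, 0, 0, 0, 0, 1, -3.1, 3.8, 0, 0, 0, 0, 1, -3.1, 3.8, 0, 0, 0, 0, 1, -3.1, 3.8, 0, 0, 0, 0, 1, -3.1, 3.8, 0, 0, 0, 0, 1, -3.1, 3.8, 0, 0, 0, 0, 1, -3.1, 3.8, 0, 0, 0, 0, 1, -3.1, 3.8, 0, 0, 0, 0, 1, -3.1, 3.8, 0, 0, 0, 0, 1, -3.1, 3.8, 0, 0, 0, 0, 1], grip_force=25)

```text
clock: 2.1
ee_pos: [468.1, 149.2, 271.5]
tcp_rot: [[0.132, 0.991, -0.0], [0.991, -0.132, 0.0], [0.0, -0.0, -1.0]]
ft_force: [0.2, 0.5, -0.6]
gripper_width: 92.0
grip_force: 0.0
```

send_rows(deltas=[0, 0, 0, 0, 0, 0, 1, 0, 0, 0, 0, 0, 0, 1, 0, 0, 0, 0, 0, 0, 1])

```text
clock: 2.4
ee_pos: [466.3, 151.7, 271.5]
tcp_rot: [[0.131, 0.991, -0.001], [0.991, -0.131, 0.0], [0.0, -0.001, -1.0]]
ft_force: [-1.1, 0.7, -0.4]
gripper_width: 92.0
grip_force: 0.0
```

Run:
```python
from h import *
import pickle
m=camera_model("wrist");im=camera("wrist");cv2.imwrite("pics/w1.png",im[:,:,::-1]);pickle.dump(m,open("w1.pkl","wb"));o=get_obs();print(o['ee_pos'],np.round(o['tcp_rot'],4),o['clock'])
```

```text
[466.21829527 152.02407135 271.64223284] [[ 1.301e-01  9.915e-01 -7.000e-04]
 [ 9.915e-01 -1.301e-01  3.000e-04]
 [ 2.000e-04 -7.000e-04 -1.000e+00]] 2.45
```

View pics/w1.png

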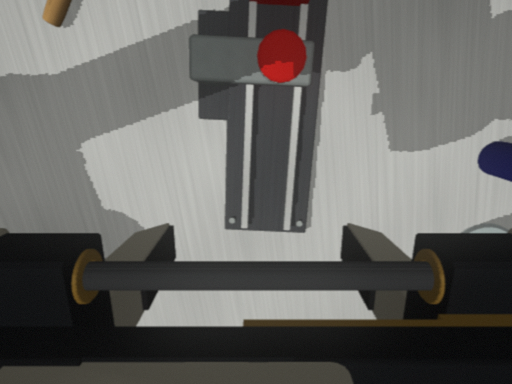

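The wrist view shows the press rails clearly: the left one from (251,85) to (245,228), the right one from (298,87) to (290,230). The knob is at (282,55), and the end stop is just cut off at the top.

Run:
```python
from h import *
import pickle
im=cv2.imread("pics/w1.png")[:,:,::-1].copy();m=pickle.load(open("w1.pkl","rb"));g=im.max(2).astype(int);H=hsv(im)
L=[]
for lo,hi in((238,260),(280,306)):
    pts=[]
    for r in range(95,222):
        c=np.where(g[r,lo:hi]>120)[0]
        if 2<len(c)<14: pts.append([lo+c.mean(),r])
    P=ray(m,pts,22)[:,:2]; vx,vy,x,y=cv2.fitLine(P.astype(np.float32),cv2.DIST_HUBER,0,.1,.01).ravel()
    d=np.array([vx,vy])*np.sign(vy); L.append((np.array([x,y]),d)); print(len(pts),d,np.degrees(np.arctan2(d[1],d[0])),np.std((P-[x,y])@[-d[1],d[0]]))
    mid=np.mean(pts,0)[0]; col=int(np.array(pts)[-10:,0].mean()); print('end prof',col,g[222:236,col])
d=(L[0][1]+L[1][1]);d/=np.linalg.norm(d);n=np.array([d[1],-d[0]])
print('d',d,'sep',(L[1][0]-L[0][0])@n,'centre off',(L[1][0]+L[0][0])@n/2)
red=((H[...,0]<6)|(H[...,0]>174))&(H[...,1]>200)&(H[...,2]>100)
for b in blobs(red,50):
    (x,y),r=cv2.minEnclosingCircle(np.argwhere(b[3])[:,::-1].astype(np.float32));print(b[:3],x,y,r, 'at135',ray(m,[x,y],133)[0], 'along/across',[ray(m,[x,y],133)[0][:2]@v for v in(d,n)])
print('rail end along',[ray(m,p,22)[0][:2]@d for p in([245,228],[289,230])])
print('stop edge prof',im[0:10,275].tolist())
```

```text
127 [0.17937721 0.9837804 ] 79.66651 0.23402324291459384
end prof 244 [179 180 180 181 182 171 116  95 140 170 174 174 174 174]
127 [0.17933933 0.9837873 ] 79.66872 0.49350191461121223
end prof 287 [180 181 178 179 180 181 183 171 117  97 149 178 183 183]
d [0.17935827 0.98378384] sep 55.743034 centre off 445.95184
(np.int32(1834), array([281. ,  55.2]), array([259,  30,  46,  52], dtype=int32)) 281.5 55.5 25.739173889160156 at135 [499.92418202 256.26801814 133.        ] along/across [np.float64(341.7778735345443), np.float64(445.8535427143799)]
rail end along [np.float64(144.9055782146223), np.float64(144.88735380104583)]
stop edge prof [[64, 15, 13], [64, 14, 13], [65, 15, 14], [63, 18, 14], [57, 24, 25], [46, 40, 40], [43, 43, 44], [46, 44, 46], [46, 45, 45], [45, 44, 45]]
```

send_rows(deltas=[0, 0, 0, 0, 0, -0.14, 0.62, 0, 0, 0, 0, 0, -0.14, 0.62, -4.44, -0.9, 0.37, 0, 0, 0, 0.62, -4.44, -0.9, 0.37, 0, 0, 0, 0.62, -4.44, -0.9, 0.37, 0, 0, 0, 0.62, -4.44, -0.9, 0.37, 0, 0, 0, 0.62, -4.44, -0.9, 0.37, 0, 0, 0, 0.62, -4.44, -0.9, 0.37, 0, 0, 0, 0.62, -4.44, -0.9, 0.37, 0, 0, 0, 0.62, -4.44, -0.9, 0.37, 0, 0, 0, 0.62, -4.44, -0.9, 0.37, 0, 0, 0, 0.62, -4.44, -0.9, 0.37, 0, 0, 0, 0.62, -4.44, -0.9, 0.37, 0, 0, 0, 0.62, 0, 0, 0, 0, 0, 0, 0.62, 0, 0, 0, 0, 0, 0, 0.62, 0, 0, 0, 0, 0, 0, 0.62, 0, 0, 0, 0, 0, 0, 0.62])

```text
clock: 4.15
ee_pos: [441.9, -344.8, 231.4]
tcp_rot: [[-0.15, 0.989, 0.0], [0.989, 0.15, 0.0], [0.0, 0.0, -1.0]]
ft_force: [0.4, -0.4, -0.1]
gripper_width: 57.1
grip_force: 0.0
```

Run:
```python
from h import *
import pickle
m=camera_model("wrist");im=camera("wrist");cv2.imwrite("pics/w2.png",im[:,:,::-1]);pickle.dump(m,open("w2.pkl","wb"));o=get_obs();print(o['ee_pos'],np.round(o['tcp_rot'],4),o['clock'])
```

```text
[ 441.85007313 -345.09452666  231.47558203] [[-1.497e-01  9.887e-01  4.000e-04]
 [ 9.887e-01  1.497e-01 -1.000e-04]
 [-2.000e-04  4.000e-04 -1.000e+00]] 4.2
```

View pics/w2.png

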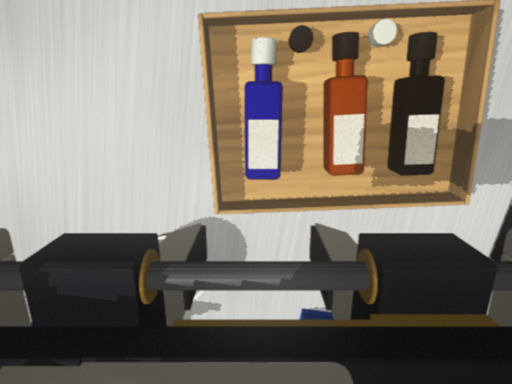

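In this view the blue bottle's body spans columns 245–283 and rows 82–179, and its white cap is at (263,50). The amber bottle is at (345,125), 80 mm away, and the left crate wall is at about (207,110).

Run:
```python
from h import *
import pickle
im=cv2.imread("pics/w2.png")[:,:,::-1].copy();m=pickle.load(open("w2.pkl","rb"));H=hsv(im)
bl=(H[...,0]>108)&(H[...,0]<132)&(H[...,1]>120)
bl[:72]=0;bl[200:]=0;bl[:,:230]=0;bl[:,300:]=0
lft=[];rgt=[]
for r in range(95,172):
    c=np.where(bl[r])[0]
    lft.append([c.min()-.5,r]);rgt.append([c.max()+.5,r])
C=[]
for e in(lft,rgt):
    P=ray(m,e,43)[:,:2];vx,vy,x,y=cv2.fitLine(P.astype(np.float32),cv2.DIST_HUBER,0,.1,.01).ravel();d=np.array([vx,vy])*np.sign(vy);C.append((np.array([x,y]),d));print(d,np.degrees(np.arctan2(d[1],d[0])))
d=C[0][1]+C[1][1];d/=np.linalg.norm(d);n=np.array([d[1],-d[0]])
print('width',(C[1][0]-C[0][0])@n); ac=(C[1][0]+C[0][0])@n/2
col=bl[:,255:275];rows=np.where(bl[:,248:258].any(1))[0];print(rows.min(),rows.max())
for r in(rows.min()-.5,rows.max()+.5): print('along z43',ray(m,[263,r],43)[0][:2]@d,'z5',ray(m,[263,r],5)[0][:2]@d)
wc=(H[...,1]<60)&(H[...,2]>130);wc[:30]=0;wc[70:]=0;wc[:,:248]=0;wc[:,280:]=0
b=max(blobs(wc,20),key=lambda b:b[0]);print(b[:3]);print('cap c along/across',[ray(m,b[1],30)[0][:2]@v for v in(d,n)])
f=(ray(m,[263,rows.min()-.5],43)[0][:2]@d+ray(m,[263,rows.max()+.5],43)[0][:2]@d)/2
ctr=f*d+ac*n;print('centre',ctr,'ang',np.degrees(np.arctan2(d[1],d[0])))
o=get_obs();T=np.array(o['tcp_rot']);print('tool delta',T.T@(np.r_[ctr,42.5]-o['ee_pos']),'tool x ang',np.degrees(np.arctan2(T[1,0],T[0,0])))
```

```text
[-0.15622172  0.98772204] 98.987656
[-0.14952257  0.9887583 ] 98.59926
width 35.353542
72 178
along z43 -308.3628887953326 z5 -305.198463643642
along z43 -414.05932156641217 z5 -423.4376655273999
(np.int32(624), array([262.4,  50.3]), array([251,  37,  25,  28], dtype=int32))
cap c along/across [np.float64(-287.76288466091444), np.float64(389.53235131999884)]
centre [ 440.25925952 -297.40306454] ang 98.79346
tool delta [ 47.43286222   5.48571846 188.9677415 ] tool x ang 98.60763477007562
```

send_rows(deltas=[0.92, 0.11, 2.8, 0, 0, 0, 0.62, 0.92, 0.11, 2.8, 0, 0, 0, 0.62, 0.92, 0.11, 2.8, 0, 0, 0, 0.62, 0.92, 0.11, 2.8, 0, 0, 0, 0.62, 0.92, 0.11, 2.8, 0, 0, 0, 0.62, 0, 0, 1.2, 0, 0, 0, 0.62, 0, 0, 1.2, 0, 0, 0, 0.62, 0, 0, 1.2, 0, 0, 0, 0.62, 0, 0, 1.15, 0, 0, 0, 0.62, 0, 0, 0, 0, 0, 0, 0.62, 0, 0, 0, 0, 0, 0, 0.62, 0, 0, 0, 0, 0, 0, 0.62])

```text
clock: 5.4
ee_pos: [440.3, -300.7, 44.1]
tcp_rot: [[-0.147, 0.989, 0.001], [0.989, 0.147, -0.001], [-0.001, 0.001, -1.0]]
ft_force: [0.0, -0.8, -0.2]
gripper_width: 57.2
grip_force: 0.0
```

Run:
```python
from h import *
cv2.imwrite("pics/w3.png",camera("wrist")[:,:,::-1])
```

```text
(no output)
```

View pics/w3.png

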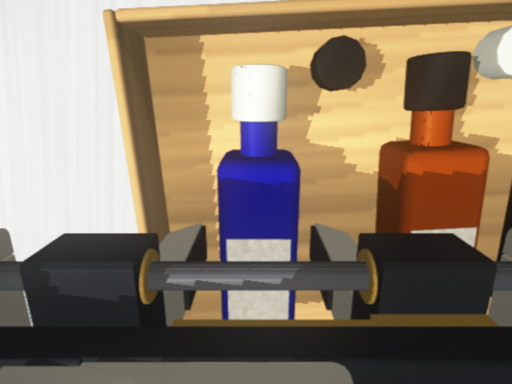

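The bottle sits centred between the open fingers, with its cap end at (259,75), so I'm closing on it and lifting.

send_rows(deltas=[0, 0, 0, 0, 0, 0, 0.3, 0, 0, 0, 0, 0, 0, 0.3, 0, 0, 0, 0, 0, 0, 0.3, 0, 0, 0, 0, 0, 0, 0.3, 0, 0, 0, 0, 0, 0, 0.3, 0, 0, 0, 0, 0, 0, 0.3, 0, 0, -0.5, 0, 0, 0, 0.3, 0, 0, -1, 0, 0, 0, 0.3, 0, 0, -2, 0, 0, 0, 0.3, 0, 0, -2, 0, 0, 0, 0.3, 0, 0, -1.5, 0, 0, 0, 0.3, 0, 0, 0, 0, 0, 0, 0.3, 0, 0, 0, 0, 0, 0, 0.3], grip_force=25)

```text
clock: 6.75
ee_pos: [439.9, -300.3, 113.6]
tcp_rot: [[-0.147, 0.989, 0.0], [0.989, 0.147, -0.0], [-0.0, 0.0, -1.0]]
ft_force: [-0.4, -0.3, -1.0]
gripper_width: 37.7
grip_force: 25.0
```

Run:
```python
from h import *
import pickle
m=camera_model("wrist");im=camera("wrist");o=get_obs();print(o['ee_pos'],o['ft_force'],o['gripper_width'],o['grip_force']);H=hsv(im)
cv2.imwrite("pics/w4.png",im[:,:,::-1]);pickle.dump(m,open("w4.pkl","wb"))
T=np.array(o['tcp_rot']);p=np.array(o['ee_pos'])
wc=(H[...,1]<60)&(H[...,2]>130);wc[:30]=0;wc[170:]=0;wc[:,:200]=0;wc[:,330:]=0
for b in blobs(wc,200): print(b[:3])
# body front shoulder & cap in tool frame: cap axis plane z = p_z-... 
b=max(blobs(wc,200),key=lambda b:b[0]);x,y,w,h=b[2]
for q,z in(((x+w/2,y),p[2]-44+24+5),((x+w/2,y+h),p[2]-44+24+10),(b[1],p[2]-44+24+11)): print((T.T@(ray(m,q,z)[0]-p)).round(1))
```

```text
[ 439.59971131 -299.99619405  112.99565868] [-0.79810592  0.11883861 -2.53916126] 38.08780119250029 24.998119175434113
(np.int32(1011), array([255.8,  33.6]), array([200,  30, 130,  11], dtype=int32))
(np.int32(3066), array([257.7,  93.6]), array([231,  65,  55,  58], dtype=int32))
[88.   0.9 15.1]
[63.3  0.9 10.1]
[75.9  0.5  9.1]
```

View pics/w4.png

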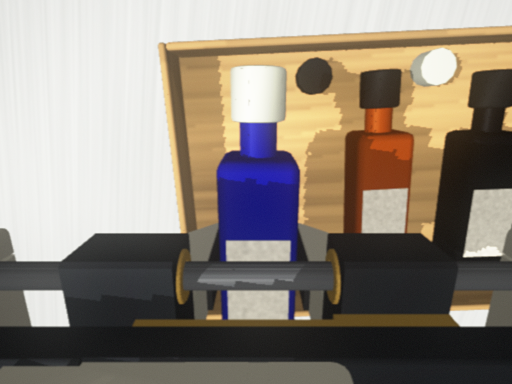

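The bottle is held level. Its cap is at (258,94), with the end about 88 mm ahead of the TCP, so the body centre is about 2 mm behind the TCP. Next I carry it to track_entry.

send_rows(deltas=[0, 0, 0, 0, 0, 0.109, 0.3, 0, 0, 0, 0, 0, 0.109, 0.3, 0, 0, 0, 0, 0, 0.109, 0.3, 3.86, -0.37, 0, 0, 0, 0, 0.3, 3.86, -0.37, 0, 0, 0, 0, 0.3, 3.86, -0.37, 0, 0, 0, 0, 0.3, 3.86, -0.37, 0, 0, 0, 0, 0.3, 3.86, -0.37, 0, 0, 0, 0, 0.3, 3.86, -0.37, 0, 0, 0, 0, 0.3, 3.86, -0.37, 0, 0, 0, 0, 0.3, 3.86, -0.37, 0, 0, 0, 0, 0.3, 3.86, -0.37, 0, 0, 0, 0, 0.3, 3.86, -0.37, 1, 0, 0, 0, 0.3, 3.86, -0.37, 2, 0, 0, 0, 0.3, 0, 0, 0.9, 0, 0, 0, 0.3, 0, 0, 0.9, 0, 0, 0, 0.3, 0, 0, 0, 0, 0, 0, 0.3, 0, 0, 0, 0, 0, 0, 0.3])

```text
clock: 8.6
ee_pos: [475.5, 123.6, 65.4]
tcp_rot: [[0.18, 0.984, -0.001], [0.984, -0.18, -0.0], [-0.0, -0.001, -1.0]]
ft_force: [0.4, -0.8, -0.9]
gripper_width: 37.8
grip_force: 25.0
```

```bash
cat >> h.py <<'E'
P0=np.array([500.0,256.3]);D=np.array([.17936,.98378]);N=np.array([.98378,-.17936])
def rep(o=None):
    o=o or get_obs();p=np.array(o['ee_pos']);T=np.array(o['tcp_rot'])
    print('press y %.1f x %.1f z %.1f'%((p[:2]-P0)@D,(p[:2]-P0)@N,p[2]),'ang err deg %.2f'%(np.degrees(np.arctan2(T[1,0],T[0,0]))-79.67),'tilt',T[2,:2].round(4),'F',np.round(o['ft_force'],1),'t',o['clock'],'w',round(o['gripper_width'],1),'g',o['grip_force'])
E
python3 - <<'E'
from h import *
rep()
E
```

```text
press y -134.9 x -0.3 z 65.4 ang err deg -0.02 tilt [-0.0002 -0.0006] F [ 0.4 -0.8 -0.9] t 8.6 w 37.8 g 24.998120069503784
```

send_rows(deltas=[0, 0, 0.5, 0, 0, 0, 0.3, 0, 0, 0.4, 0, 0, 0, 0.3, 0, 0, 0.3, 0, 0, 0, 0.3, 0, 0, 0.15, 0, 0, 0, 0.3, 0, 0, 0, 0, 0, 0, 0.3, 0, 0, 0, 0, 0, 0, 0.3])

```text
clock: 9.2
ee_pos: [475.6, 124.8, 52.1]
tcp_rot: [[0.178, 0.984, 0.0], [0.984, -0.178, 0.0], [0.0, 0.0, -1.0]]
ft_force: [0.4, -0.2, -1.2]
gripper_width: 37.8
grip_force: 25.0
```

send_rows(deltas=[0, 0, 0.07, 0, 0, 0, 0.3, 0, 0, 0.06, 0, 0, 0, 0.3, 0, 0, 0, 0, 0, 0, 0.3, 0, 0, 0, 0, 0, 0, 0.3])

```text
clock: 9.6
ee_pos: [475.5, 124.8, 50.7]
tcp_rot: [[0.178, 0.984, 0.0], [0.984, -0.178, 0.0], [0.0, 0.0, -1.0]]
ft_force: [0.1, -0.4, -1.8]
gripper_width: 37.9
grip_force: 25.0
```

send_rows(deltas=[0, 0, 0, 0, 0, 0, 0.56, 0, 0, 0, 0, 0, 0, 0.56, 0, 0, 0, 0, 0, 0, 0.56, 0, 0, 0, 0, 0, 0, 0.56, 0, 0, -0.5, 0, 0, 0, 0.56, 0, 0, -2, 0, 0, 0, 0.56, 0, 0, -2.5, 0, 0, 0, 0.56, -2, 0, -1, 0, 0, 0, 0, -3, 0, 0, 0, 0, 0, 0, -3.4, 0, 0, 0, 0, 0, 0, -3, 0, 0, 0, 0, 0, 0, 0, 0, 0, 0, 0, 0, 0, 0, 0, 0, 0, 0, 0, 0])

```text
clock: 10.9
ee_pos: [455.3, 12.2, 111.1]
tcp_rot: [[0.18, 0.984, 0.001], [0.984, -0.18, 0.0], [0.0, 0.001, -1.0]]
ft_force: [-0.6, -0.7, -0.0]
gripper_width: 7.9
grip_force: 0.0
```

Run:
```python
from h import *
rep();cv2.imwrite("pics/w5.png",camera("wrist")[:,:,::-1])
```

```text
press y -248.1 x -0.2 z 111.1 ang err deg -0.03 tilt [0.0004 0.0006] F [-0.6 -0.7 -0. ] t 10.9 w 7.9 g 0.0
```

View pics/w5.png

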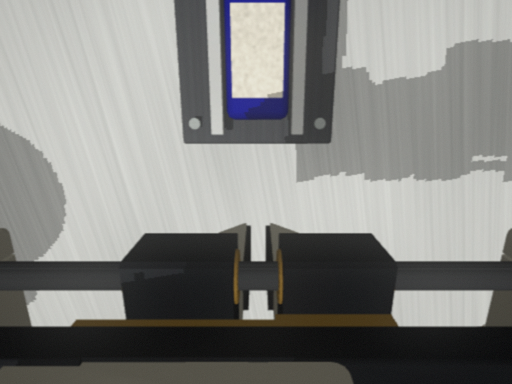

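The bottle lies straight between the rails, its rear face at (257,118). Now I push it from behind with the fingers shut.

send_rows(deltas=[0, 0, 3, 0, 0, 0, 0, 0, 0, 2.4, 0, 0, 0, 0, 0, 0, 0.8, 0, 0, 0, 0, 2.4, 0, 0, 0, 0, 0, 0, 1, 0, 0, 0, 0, 0, 0, 1, 0, 0, 0, 0, 0, 0, 1, 0, 0, 0, 0, 0, 0, 1, 0, 0, 0, 0, 0, 0, 1, 0, 0, 0, 0, 0, 0, 1, 0, 0, 0, 0, 0, 0, 1, 0, 0, 0, 0, 0, 0, 1, 0, 0, 0, 0, 0, 0, 1, 0, 0, 0, 0, 0, 0, 1, 0, 0, 0, 0, 0, 0, 1, 0, 0, 0, 0, 0, 0, 0.7, 0, 0, 0, 0, 0, 0, 0.4, 0, 0, 0, 0, 0, 0, 0, 0, 0, 0, 0, 0, 0, 0, 0, 0, 0, 0, 0, 0])

```text
clock: 12.85
ee_pos: [480.9, 155.2, 48.6]
tcp_rot: [[0.178, 0.984, -0.0], [0.984, -0.178, 0.0], [0.0, -0.0, -1.0]]
ft_force: [0.2, -0.7, 0.3]
gripper_width: 0.4
grip_force: 0.0
```

Run:
```python
from h import *
rep();a=camera("wrist");b=camera("scene")[100:200,215:335];b=cv2.resize(b,None,fx=3.84,fy=3.84)
o=np.zeros((384,800,3),np.uint8);o[:,:460]=b[:384,:460];o[:,460:]=a[:,86:426];cv2.imwrite("pics/w6.png",o[:,:,::-1])
```

```text
press y -102.9 x -0.6 z 48.6 ang err deg 0.07 tilt [ 0.0001 -0.0002] F [ 0.2 -0.7  0.3] t 12.85 w 0.4 g 0.0
```

View pics/w6.png

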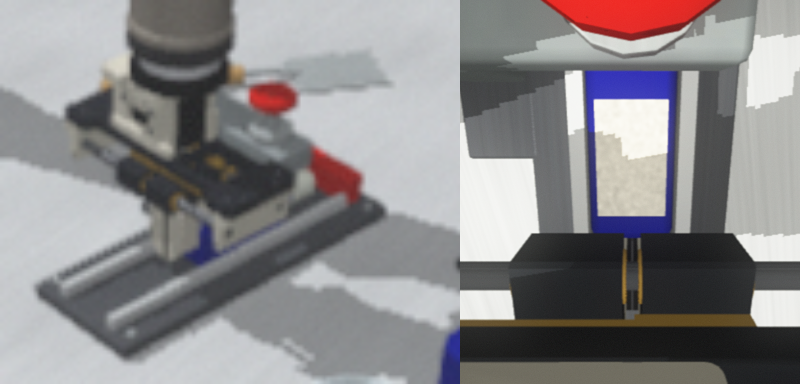

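The bottle is sliding straight under the head (in the right half its body is at columns 585–680). About 20 mm remain, so I'm slowing down.

send_rows(deltas=[0.4, 0, 0, 0, 0, 0, 0, 0.4, 0, 0, 0, 0, 0, 0, 0.4, 0, 0, 0, 0, 0, 0, 0.2, 0, 0, 0, 0, 0, 0, 0.2, 0, 0, 0, 0, 0, 0, 0, 0, 0, 0, 0, 0, 0])

```text
clock: 13.55
ee_pos: [484.0, 171.3, 48.7]
tcp_rot: [[0.178, 0.984, 0.0], [0.984, -0.178, 0.0], [0.0, 0.0, -1.0]]
ft_force: [1.1, -0.9, 0.3]
gripper_width: 0.7
grip_force: 0.0
```

send_rows(deltas=[0.1, 0, 0, 0, 0, 0, 0, 0.1, 0, 0, 0, 0, 0, 0, 0, 0, 0, 0, 0, 0, 0])

```text
clock: 13.85
ee_pos: [484.3, 173.0, 48.7]
tcp_rot: [[0.178, 0.984, 0.0], [0.984, -0.178, 0.0], [0.0, 0.0, -1.0]]
ft_force: [-0.6, 0.8, -0.2]
gripper_width: 0.4
grip_force: 0.0
```

send_rows(deltas=[0.1, 0, 0, 0, 0, 0, 0, 0.1, 0, 0, 0, 0, 0, 0, 0, 0, 0, 0, 0, 0, 0])

```text
clock: 14.15
ee_pos: [484.6, 175.1, 48.8]
tcp_rot: [[0.178, 0.984, 0.0], [0.984, -0.178, 0.0], [0.0, 0.0, -1.0]]
ft_force: [0.0, -0.1, 0.2]
gripper_width: 0.7
grip_force: 0.0
```

send_rows(deltas=[0.1, 0, 0, 0, 0, 0, 0, 0, 0, 0, 0, 0, 0, 0])

```text
clock: 14.35
ee_pos: [484.7, 175.7, 48.7]
tcp_rot: [[0.178, 0.984, -0.0], [0.984, -0.178, -0.0], [-0.0, -0.0, -1.0]]
ft_force: [-1.2, -3.9, 0.8]
gripper_width: 0.8
grip_force: 1.5
```

send_rows(deltas=[0.1, 0, 0, 0, 0, 0, 0, 0, 0, 0, 0, 0, 0, 0])

```text
clock: 14.55
ee_pos: [484.7, 175.7, 48.7]
tcp_rot: [[0.178, 0.984, -0.001], [0.984, -0.178, -0.002], [-0.002, -0.001, -1.0]]
ft_force: [-0.9, -8.5, 2.5]
gripper_width: 0.8
grip_force: 4.4
```

send_rows(deltas=[0.1, 0, 0, 0, 0, 0, 0, 0, 0, 0, 0, 0, 0, 0])

```text
clock: 14.75
ee_pos: [484.7, 175.8, 48.7]
tcp_rot: [[0.177, 0.984, -0.002], [0.984, -0.177, -0.003], [-0.003, -0.001, -1.0]]
ft_force: [-1.5, -14.2, 4.4]
gripper_width: 0.6
grip_force: 7.0
```

Contact with the stop: the force rises to 14 N with no further motion, and the TCP at press y = -82 agrees with the bottle being at home. Backing off, then going over the knob.

send_rows(deltas=[-0.3, 0, 0, 0, 0, 0, 0, -0.7, 0, 0, 0, 0, 0, 0, -2, 0, 0, 0, 0, 0, 0, -2, 0, -1, 0, 0, 0, 0, 0, 0, -4, 0, 0, 0, 0, 0, 0, -5, 0, 0, 0, 0, 0, 0, -4, 0, 0, 0, 0, 3.5, 0, 0, 0, 0, 0, 0, 3.5, 0, 0, 0, 0, 0, 0, 3.5, 0, 0, 0, 0, 0, 0, 2.4, 0, 0, 0, 0, 0, 0, 0, 0, 0, 0, 0, 0, 0, 0, 0, 0, 0, 0, 0, 0])

```text
clock: 16.05
ee_pos: [498.8, 255.7, 188.3]
tcp_rot: [[0.177, 0.984, -0.001], [0.984, -0.177, -0.0], [-0.0, -0.001, -1.0]]
ft_force: [-0.6, -0.2, -0.1]
gripper_width: 0.5
grip_force: 0.0
```

Run:
```python
from h import *
rep()
```

```text
press y -0.8 x -1.1 z 188.3 ang err deg 0.15 tilt [-0.0003 -0.0007] F [-0.6 -0.2 -0.1] t 16.05 w 0.5 g 0.0
```

send_rows(deltas=[0.1, 0.1, 1.2, 0, 0, 0, 0, 0, 0, 1, 0, 0, 0, 0, 0, 0, 0.4, 0, 0, 0, 0, 0, 0, 0.4, 0, 0, 0, 0, 0, 0, 0.4, 0, 0, 0, 0, 0, 0, 0, 0, 0, 0, 0])

```text
clock: 16.65
ee_pos: [500.3, 256.1, 154.5]
tcp_rot: [[0.178, 0.984, -0.0], [0.984, -0.178, -0.0], [-0.0, -0.0, -1.0]]
ft_force: [-0.0, -1.7, 2.0]
gripper_width: 0.4
grip_force: 1.2
```

send_rows(deltas=[0, 0, 0.3, 0, 0, 0, 0, 0, 0, 0.2, 0, 0, 0, 0, 0, 0, 0, 0, 0, 0, 0])

```text
clock: 16.95
ee_pos: [500.6, 256.4, 149.8]
tcp_rot: [[0.178, 0.984, 0.001], [0.984, -0.178, 0.0], [0.0, 0.001, -1.0]]
ft_force: [0.3, -1.7, 3.2]
gripper_width: 0.3
grip_force: 1.5
```

send_rows(deltas=[0, 0, 0.1, 0, 0, 0, 0, 0, 0, 0, 0, 0, 0, 0])

```text
clock: 17.15
ee_pos: [500.6, 256.4, 148.9]
tcp_rot: [[0.178, 0.984, 0.001], [0.984, -0.178, 0.0], [0.0, 0.001, -1.0]]
ft_force: [0.3, -2.1, 2.6]
gripper_width: 0.7
grip_force: 1.6
```

send_rows(deltas=[0, 0, 0.15, 0, 0, 0, 0, 0, 0, 0, 0, 0, 0, 0])

```text
clock: 17.35
ee_pos: [500.6, 256.4, 148.2]
tcp_rot: [[0.178, 0.984, 0.001], [0.984, -0.178, 0.0], [0.0, 0.001, -1.0]]
ft_force: [-3.0, -2.0, 8.6]
gripper_width: 0.2
grip_force: 4.8
```

send_rows(deltas=[0, 0, 0.15, 0, 0, 0, 0, 0, 0, 0, 0, 0, 0, 0])

```text
clock: 17.55
ee_pos: [500.6, 256.5, 148.2]
tcp_rot: [[0.178, 0.984, 0.002], [0.984, -0.178, 0.0], [0.001, 0.002, -1.0]]
ft_force: [-4.9, -5.5, 19.8]
gripper_width: 0.4
grip_force: 9.7
```

The stamp bears on the bottle: the ram has travelled about 12 mm and the force is about 20 N. I'll ease off a little, hold, then rise.

send_rows(deltas=[0, 0, -0.07, 0, 0, 0, 0, 0, 0, 0, 0, 0, 0, 0, 0, 0, 0, 0, 0, 0, 0, 0, 0, 0, 0, 0, 0, 0, 0, 0, 0, 0, 0, 0, 0])

```text
clock: 18.05
ee_pos: [500.6, 256.4, 148.2]
tcp_rot: [[0.178, 0.984, 0.002], [0.984, -0.178, 0.0], [0.001, 0.002, -1.0]]
ft_force: [-2.5, -3.7, 13.7]
gripper_width: 0.4
grip_force: 7.3
```

send_rows(deltas=[0, 0, -0.3, 0, 0, 0, 0, 0, 0, -0.5, 0, 0, 0, 0, 0, 0, -0.6, 0, 0, 0, 0, 0, 0, -1, 0, 0, 0, 0, 0, 0, -4, 0, 0, 0, 0, -4, 0, -2, 0, 0, 0, 0, -4.5, 0, 0, 0, 0, 0, 0, -4.5, 0, 0, 0, 0, 0, 0, -4, 0, 0, 0, 0, 0, 0, 0, 0, 0, 0, 0, 0, 0, 0, 0, 0, 0, 0, 0, 0])

```text
clock: 19.15
ee_pos: [470.0, 88.8, 230.8]
tcp_rot: [[0.18, 0.984, 0.0], [0.984, -0.18, 0.001], [0.001, 0.0, -1.0]]
ft_force: [0.2, -0.6, -0.9]
gripper_width: 0.4
grip_force: 0.0
```

Run:
```python
from h import *
rep();m=camera_model("wrist");a=camera("wrist");b=camera("top")
o=np.zeros((384,800,3),np.uint8);o[:,:400]=a[:,56:456];o[:300,400:]=cv2.resize(b[100:325,80:380],(400,300));cv2.imwrite("pics/w7.png",o[:,:,::-1])
# predicted positions if at home
X=lambda y,x,z: np.r_[P0+y*D+x*N,z]
print('rear z50',proj(m,[X(-72,0,50)]),'cap end z38',proj(m,[X(68,0,38)]),'knob',proj(m,[X(0,0,135)]))
```

```text
press y -170.2 x 0.6 z 230.8 ang err deg -0.05 tilt [0.0008 0.    ] F [ 0.2 -0.6 -0.9] t 19.15 w 0.4 g 0.0
rear z50 [[256.08992175  73.29718644]] cap end z38 [[ 255.72678494 -100.37221964]] knob [[255.27301025 -63.23437088]]
```

View pics/w7.png

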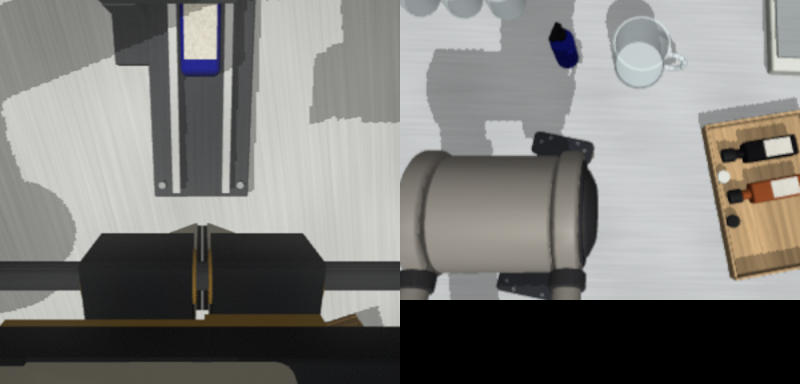

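The bottle's rear face is at (200,75), about 1 px from the row predicted for home (73). The pump bottle, the jug and both crate bottles are undisturbed. One last close look at the cap and stop.

send_rows(deltas=[4.5, 0, -1, 0, 0, 0, 0, 4.5, 0, -1, 0, 0, 0, 0, 4.5, 0, 0, 0, 0, 0, 0, 2.5, 0, 0, 0, 0, 0, 0, 0, 0, 0, 0, 0, 0, 0, 0, 0, 0, 0, 0, 0, 0, 0, 0, 0, 0, 0, 0, 0])

```text
clock: 19.95
ee_pos: [498.2, 246.4, 250.2]
tcp_rot: [[0.178, 0.984, -0.001], [0.984, -0.178, -0.0], [-0.001, -0.001, -1.0]]
ft_force: [-0.3, -0.5, -0.0]
gripper_width: 0.5
grip_force: 0.0
```

Run:
```python
from h import *
rep();m=camera_model("wrist");a=camera("wrist");cv2.imwrite("pics/w8.png",cv2.resize(a[0:240,140:380],None,fx=2.4,fy=2.4,interpolation=cv2.INTER_CUBIC)[:,:,::-1])
X=lambda y,x,z: np.r_[P0+y*D+x*N,z]
for n,q in(('stop top',X(68,0,38)),('cap end z37',X(68,0,37)),('rear',X(-72,0,50)),('knob',X(0,0,135))): print(n,proj(m,[q])[0].round(1),((proj(m,[q])[0]-[140,0])*2.4).round(0))
H=hsv(a);red=((H[...,0]<6)|(H[...,0]>174))&(H[...,1]>200)&(H[...,2]>90)
for b in blobs(red,80):
    (x,y),r=cv2.minEnclosingCircle(np.argwhere(b[3])[:,::-1].astype(np.float32));print(b[:3],x,y,r)
```

```text
press y -10.1 x 0.0 z 250.2 ang err deg 0.10 tilt [-0.0005 -0.0006] F [-0.3 -0.5 -0. ] t 19.95 w 0.5 g 0.0
stop top [257.1  95.9] [281. 230.]
cap end z37 [257.1  95.9] [281. 230.]
rear [257.  224.1] [281. 538.]
knob [256.9 181.4] [280. 435.]
(np.int32(1514), array([257.6, 179.5]), array([235, 157,  45,  46], dtype=int32)) 256.53375244140625 179.6993865966797 22.7613582611084
```

View pics/w8.png

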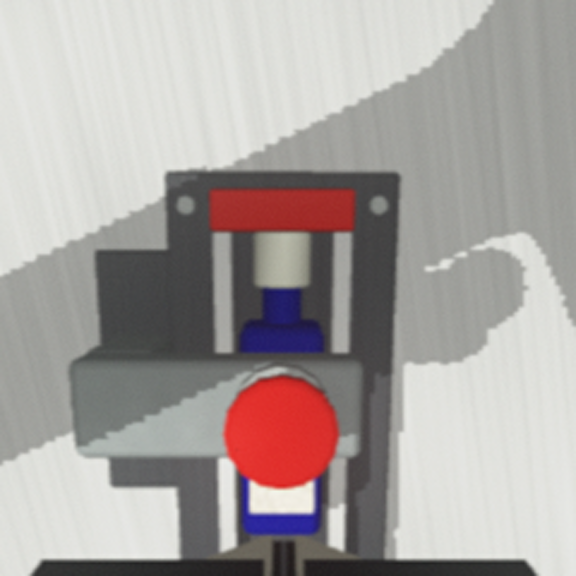

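In the last view the cap's end (282,232) sits right against the red stop's face (row 231). The knob appears the same size as before pressing, so it is back up. The bottle lies straight in the track, and the gripper is clear.

```bash
python3 -c "
from cell import *
print(close_job())"
```

```text
the job is handed in; nothing more can be done
None
```

The blue bottle lies in the track with its cap against the end stop. I pressed the knob to about 20 N, held it at about 14 N for half a second, and it sprang back up, though I did not see the stamp mark itself. The other two bottles, the pump bottle and the jug were left alone, and the job was handed in at about 20 s.

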